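Set the transport lock of a bench shaker

TASK

Set the shaker's transport lock so that it can be moved: turn the unmarked round knob clockwise (seen from above) and feel for the hidden notch where it drops in, then push the mushroom-headed plunger beside it fully down and let go. Push the plunger gently: if the knob is not in its notch the plunger is blocked, and it must not be forced. Leave the bottle, the beaker and the tip box where they are.

Things in the scene. Friction and masses are not known exactly. Their poses are not given: they have to be found in the camera images.
- shaker: Bench shaker, white housing fixed to the bench, 240 (x) x 300 (y) mm, flat top deck 85 mm above the bench. Origin at bench level under its centre, z up. A tube block and a display pod stand on the deck from x = 20 mm on, up to 38 mm above the deck. The half with negative x carries only the knob and the plunger.
- knob_grip (a point): On the axis of the round knob, 27 mm above the deck (its axes are the housing's and do not turn with the knob). The knob: a plain black fluted cylinder, 42 mm diameter, vertical axis at x = -45, y = -50 mm of the shaker, from the deck to 44 mm above it, unmarked. Turns clockwise seen from above. Hard stop 0.75 rad past the notch; it can be turned back.
- plunger: Lock plunger: black mushroom head, 26 mm diameter, 7 mm high, at x = -45, y = +45 mm of the shaker. Origin in the middle of its flat top, z up: 24 mm above the deck when up, 12 mm when fully down (hard stop). Slides against 4 N of friction, stays where left. With the knob in its notch it goes fully down; with the knob over 0.1 rad off it stops dead after 1 mm.
- wash_bottle: Bystander: loose white bottle with a blue cap, 64 mm diameter, 170 mm tall with its cap; origin at the centre of its base.
- beaker: Bystander: loose glass beaker, 70 mm diameter, 90 mm tall; origin at the centre of its base.
- tip_box: Bystander: loose blue divided box, 85 x 120 x 50 mm; origin at the centre of its base.
- knob_top (a point): Middle of the knob's top, 44 mm above the deck. Friction 0.1 N m (when stopped, spring-back can leave 0.2 of either sign). The hidden notch lies 0.4 to 1.3 rad clockwise of the start. A spring ball drops in: the torque dips and the knob pulls ahead (0.25 N m or more), zero in the middle, then resists with 0.5 or more; after 0.15 rad plain friction again. Let go near the middle, it settles there.

How it is judged:
By the outcome, as a careful person would: the job done as asked, in the order asked, and still so for the second after the job is handed in, with the robot touching nothing.
It also fails if it takes over 58 s, if anything falls off the work surface, if the arm or the gripper's body presses on something with over 40 N, if the wrist force passes 120 N, or if a joint passes its speed limit or range.

ROBOT

A 6-joint arm with a two-finger parallel gripper is mounted at the origin on the work surface. World frame = base frame: x ahead of the robot, y to its left, z up, the work surface at z = 0. Lengths are in m, angles in rad, forces in N, time in s.
With the tool pointing down it reaches from about 0.3 to 0.875 m from the base axis. Payload 6.4 kg.
Tool frame: the origin (TCP) lies at the very end of the fingers, on their centre line; the grasp point (between the pads) lies 19 mm behind it; z points along the fingers, y is the direction in which the jaws open and shut (so a half turn about z gives the same grasp; the last joint's range is limited). The gripper opens to 85 mm and grips with 20 to 120 N. Pads are 22 mm wide; open, the fingers measure 114 mm over their backs; the gripper's body (76 mm by 85 mm) begins 54 mm behind the grasp point. The pads swing forward as they close: fully open they stand 13 mm farther back than shut.
Start: joints at [-1.518, 0.181, 1.607, -0, 1.354, -0.206], TCP at [0.147, -0.556, 0.231] pointing down, gripper open.
Joint ranges: [-2.99, 2.99], [-0.89, 2.07], [0.3, 2.58], [-1.14, 4.28], [0, 2.63], [-3.12, 3.12]. Speed limits (rad/s): [2.57, 2.57, 3.01, 3.14, 3.14, 3.14].

INTERFACE

Orientations are given as a unit quaternion [w, x, y, z].
In Python, from bench import telemetry, imaging, ctrl gives the robot as it stands.
- The arm moves only by the shell command python3 -m pendant 'ROWS' [OPENING]. ROWS is JSON, a list that holds one entry, the list of rows, each a list of 6 numbers: the shift along the tool's x, y, z in units of 200 mm (1.0 is 200 mm), then the turn, a rotation vector about the tool's x, y, z in units of pi rad (1.0 is pi rad). In form: [[[tx, ty, tz, rx, ry, rz], ...]]. A call has 1 to 12 rows; each row shifts and turns the pose as measured when the row begins, along the tool's axes as they then stand; what a row does not reach is not made up. A row lasts 1/8 s, in which the tool goes at most 62.5 mm and 10.7 degrees, less where a joint would pass 70% of its speed; a pose out of reach is approached as far as the arm can. A call with a number of a shift or a turn outside -1 to 1 is refused whole. A call with a gripper value outside its range is refused whole. OPENING is the closure, from 0 (fully open) to 1 (shut), set as the call begins (- or left out, the last holds). The fingers move at their own pace and stop on an object; the grip force is fixed at half the most. Time passes only in rows, so rows that do not move let the fingers close. It gives the time, the measured TCP pose, the force and the opening at its end, in the units of the state.
- telemetry.get_obs(): the state, without advancing time (a new reading comes with each control period).
- imaging.camera(name): name is "scene" or "top" or "wrist"; returns a dict with "pixels" (384x512x3 uint8, blue, green, red), "vfov" (degrees; the focal length in pixels is half the picture's height over the tangent of half this angle, whatever the lens; pixels are square), "cx", "cy" (the principal point, pixels), "R" (3x3) and "t" (3): a world point X has camera coordinates R X + t. Camera axes: x right, y down, z forward; pixel columns grow to the right and rows downward; lengths in m; the calibration is good to about 2 mm. A picture is of the moment at which its call begins. There is no depth.
- ctrl.hand_in(): hands the job in, once; it reports no verdict.
The state is a dict: "time_s": time; "q": joint angles; "dq": joint speeds; "joint_efforts": joint torques, N m; "eef_pos": TCP position; "eef_rot": TCP orientation; "wrist_force": force on the tool from outside, world axes, zero at the start; "torque": the same for the moment, N m; "opening": opening from 0.0 (shut) to 1.0 (fully open).
Only numpy, scipy, OpenCV 4.12 (cv2) and the standard library are available. Lean on these libraries where they do the work, as an engineer would, in place of code of your own. Each camera call takes 0.05 s, during which the arm holds its last target.

## Working session

There is one attempt and no reset: what is moved stays moved. The work goes in short steps, Python scripts to look and compute and a shell command to move; the robot and the scene stay as the last step left them, time stands still between calls to the robot, and variables do not carry over. Pictures are saved under pics/ and viewed, and the job is handed in when it is done.

```bash
mkdir -p pics; ls; cat > h.py <<'E'
import numpy as np, cv2
from bench import telemetry, imaging, ctrl
def shot(n,f):
    c=imaging.camera(n); cv2.imwrite('pics/'+f+'.png',c['pixels'])
    import pickle; pickle.dump(c,open('pics/'+f+'.pkl','wb')); return c
def load(f):
    import pickle; return pickle.load(open('pics/'+f+'.pkl','rb'))
def K(c):
    f=192/np.tan(np.radians(c['vfov'])/2); return f
def ray(c,u,v):
    f=K(c); R=np.array(c['R']);t=np.array(c['t'])
    d=R.T@np.array([(u-c['cx'])/f,(v-c['cy'])/f,1]); return -R.T@t, d/np.linalg.norm(d)
def tri(*l):
    A=np.zeros((3,3));b=np.zeros(3)
    for c,u,v in l:
        o,d=ray(c,u,v);P=np.eye(3)-np.outer(d,d);A+=P;b+=P@o
    x=np.linalg.solve(A,b); 
    return x,[np.linalg.norm((np.eye(3)-np.outer(ray(c,u,v)[1],ray(c,u,v)[1]))@(x-ray(c,u,v)[0])) for c,u,v in l]
def onz(c,u,v,z):
    o,d=ray(c,u,v); return o+d*(z-o[2])/d[2]
def proj(c,X):
    p=np.array(c['R'])@X+np.array(c['t']); f=K(c); return p[0]/p[2]*f+c['cx'],p[1]/p[2]*f+c['cy']
E
python3 - <<'E'
from h import *
for n in ['scene','top','wrist']:
    c=shot(n,n+'0'); print(n,c['vfov'],c['cx'],c['cy'],ray(c,256,192))
print(telemetry.get_obs())
E
```

```text
pics
scene 42.07745553430084 258.59619800687665 200.85758353961722 (array([1.25859911, 0.47392325, 1.00635452]), array([-0.559144  , -0.38255403, -0.73553409]))
top 51.93340061122722 261.61471545276265 185.09264219354878 (array([0.51150237, 0.02576325, 1.1756404 ]), array([ 0.06732747,  0.00852586, -0.9976945 ]))
wrist 63.30834592869939 257.0612722848746 186.9610257324366 (array([ 0.2121719 , -0.53725919,  0.37258038]), array([-0.27711416, -0.06898966, -0.95835702]))
{'time_s': 0.15, 'q': array([-1.51830553e+00,  1.81382867e-01,  1.60774064e+00,  1.79533939e-06,
        1.35380392e+00, -2.06309417e-01]), 'dq': array([ 3.43465840e-05, -1.36253360e-03, -3.70078096e-03,  5.97443748e-04,
        3.88900707e-04,  9.76492429e-04]), 'joint_efforts': array([ 8.80626976e-04, -4.45261037e+01, -3.51692140e+01, -2.82303672e-04,
        5.79511296e-03,  2.74889487e-06]), 'eef_pos': array([ 0.14714498, -0.55543334,  0.2306023 ]), 'eef_rot': array([-6.65347075e-04,  9.91639286e-01,  1.29039065e-01,  5.21516067e-05]), 'wrist_force': array([0.14959894, 0.34711311, 0.74034274]), 'torque': array([-0.05782967, -0.02520199,  0.04051117]), 'opening': 0.9969889465189864}
```

View pics/scene0.png

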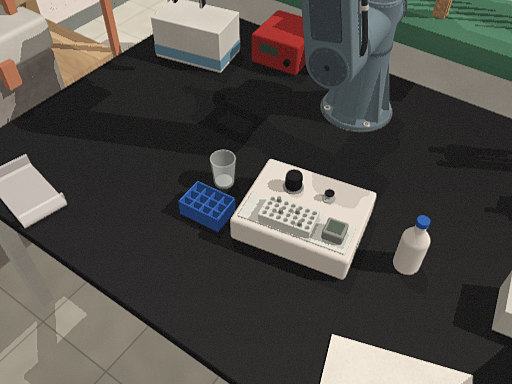

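View pics/top0.png

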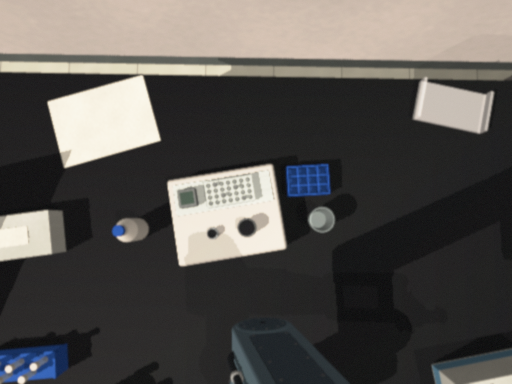

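View pics/wrist0.png

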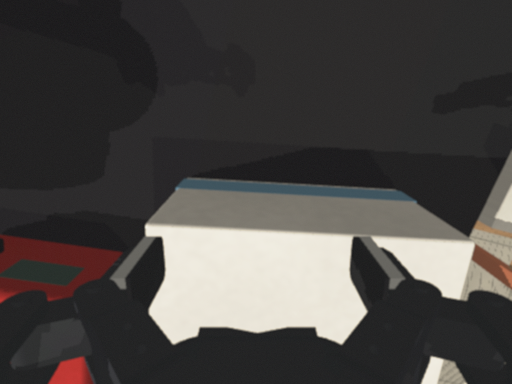

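The scene view shows the knob at about (293,180), the plunger at (329,194), the beaker and tip box to the left and the bottle at (410,245). In the top view the knob is at (247,228) and the plunger at (212,233). I'll enlarge these next.

```bash
python3 - <<'E'
from h import *
a=load('scene0')['pixels'][160:220,260:360]; b=load('top0')['pixels'][205:265,190:290]
im=np.vstack([cv2.resize(a,None,fx=5,fy=5,interpolation=cv2.INTER_CUBIC),cv2.resize(b,None,fx=5,fy=5,interpolation=cv2.INTER_CUBIC)])
for k in range(0,500,50): im[::5,k]=(0,0,255)
for k in range(0,600,50): im[k,::5]=(0,0,255)
im=cv2.convertScaleAbs(im,alpha=1.3,beta=30)
cv2.imwrite('pics/crop0.png',im)
E
```

```text
(no output)
```

View pics/crop0.png

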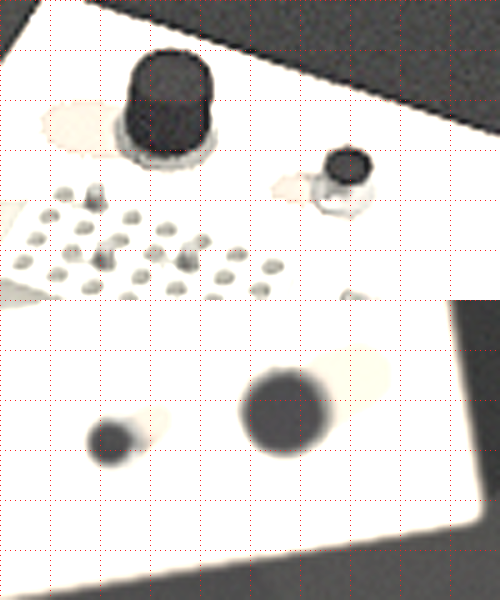

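The crop shows the knob's top at scene (294.2,175.8) and top (246.6,227), and the plunger's head at scene (329.4,192) and top (211.7,233.2).

```bash
python3 - <<'E'
from h import *
s=load('scene0');t=load('top0')
k,e=tri((s,294.0,175.7),(t,246.5,227)); print('knobtop',k,e)
p,e2=tri((s,329.3,191.8),(t,211.5,233.1)); print('pl',p,e2)
# deck corners at z=.085 in top
# yaw from knob->plunger
d=p-k; print(np.hypot(d[0],d[1]),'yaw',np.degrees(np.arctan2(-d[0],d[1])))
for q in [(168,181),(274,165),(286,249),(180,265)]: print(onz(t,*q,0.085))
for n,q,z in [('bottle',(119,230),.17),('beaker',(321,219),.09),('tip',(308,180),.05)]: print(n,onz(t,*q,z))
E
```

```text
knobtop [0.48852814 0.05920882 0.12403343] [np.float64(0.0010004771077727144), np.float64(0.001000477107772709)]
pl [0.47085454 0.15261992 0.1085494 ] [np.float64(0.00013558893150809602), np.float64(0.00013558893150801774)]
0.09506833804854217 yaw 10.71385190520581
[0.61167331 0.27971282 0.085     ]
[ 0.66138548 -0.01381689  0.085     ]
[ 0.42997148 -0.04978157  0.085     ]
[0.38233838 0.23876187 0.085     ]
bottle [0.47737134 0.37915024 0.17      ]
beaker [ 0.5133934 -0.1447203  0.09     ]
tip [ 0.62443685 -0.11329109  0.05      ]
```

```bash
cat >> h.py <<'E'
from scipy.spatial.transform import Rotation as Ro
def st():
    o=telemetry.get_obs(); w,x,y,z=o['eef_rot']; R=Ro.from_quat([x,y,z,w])
    X=R.as_matrix()[:,0]; print('t',round(o['time_s'],2),'pos',o['eef_pos'].round(4),'xyaw',round(np.arctan2(X[1],X[0]),3),'tilt',np.degrees(np.arccos(-R.as_matrix()[2,2])).round(2),'q6',o['q'][5].round(3),'F',o['wrist_force'].round(2),'T',o['torque'].round(3),'op',round(o['opening'],3))
    return o,R
def plan(tgt,yaw,n):
    "yaw = desired world angle of tool x; tool pointing down"
    o,R=st(); p=o['eef_pos']
    X=R.as_matrix()[:,0]; y0=np.arctan2(X[1],X[0])
    a=(yaw-y0+np.pi)%(2*np.pi)-np.pi
    Rt=Ro.from_matrix(np.array([[np.cos(yaw),np.sin(yaw),0],[np.sin(yaw),-np.cos(yaw),0],[0,0,-1]]))
    rv=(R.inv()*Rt).as_rotvec()
    for i in range(n):
        Ri=R*Ro.from_rotvec(rv*i/n)
        d=Ri.inv().apply((np.array(tgt)-p)/n)/.2
        print([round(float(x),3) for x in d]+[round(float(x),3) for x in rv/n/np.pi])
E
python3 - <<'E'
from h import *
plan([0.4885,0.0592,0.235],0.26+1.6,14)
E
```

```text
t 0.15 pos [ 0.1471 -0.5554  0.2306] xyaw 0.259 tilt 0.08 q6 -0.206 F [0.15 0.35 0.74] T [-0.058 -0.025  0.041] op 0.997
[0.174, -0.181, -0.001, -0.0, -0.0, -0.036]
[0.194, -0.16, -0.001, -0.0, -0.0, -0.036]
[0.211, -0.137, -0.001, -0.0, -0.0, -0.036]
[0.225, -0.112, -0.001, -0.0, -0.0, -0.036]
[0.236, -0.086, -0.001, -0.0, -0.0, -0.036]
[0.244, -0.058, -0.001, -0.0, -0.0, -0.036]
[0.249, -0.03, -0.001, -0.0, -0.0, -0.036]
[0.251, -0.001, -0.001, -0.0, -0.0, -0.036]
[0.25, 0.028, -0.001, -0.0, -0.0, -0.036]
[0.245, 0.056, -0.002, -0.0, -0.0, -0.036]
[0.237, 0.083, -0.002, -0.0, -0.0, -0.036]
[0.226, 0.11, -0.002, -0.0, -0.0, -0.036]
[0.212, 0.135, -0.002, -0.0, -0.0, -0.036]
[0.195, 0.158, -0.002, -0.0, -0.0, -0.036]
```

```bash
python3 -m pendant '[[[0.17,-0.18,0,0,0,-0.036],[0.19,-0.16,0,0,0,-0.036],[0.21,-0.14,0,0,0,-0.036],[0.22,-0.11,0,0,0,-0.036],[0.24,-0.09,0,0,0,-0.036],[0.24,-0.06,0,0,0,-0.036],[0.25,-0.03,0,0,0,-0.036],[0.25,0,0,0,0,-0.036],[0.25,0.03,0,0,0,-0.036],[0.24,0.06,0,0,0,-0.036],[0.24,0.08,0,0,0,-0.036],[0.22,0.11,0,0,0,-0.036]]]' 0; python3 - <<'E'
from h import *
plan([0.4885,0.0592,0.235],0.26+1.6,4)
E
```

```text
time_s: 1.65
eef_pos: [0.437, -0.0125, 0.2302]
eef_rot: [0.0, 0.678, 0.735, 0.002]
wrist_force: [0.6, -0.6, 0.4]
opening: 1.001
t 1.65 pos [ 0.437  -0.0125  0.2302] xyaw 1.653 tilt 0.2 q6 -0.386 F [ 0.62 -0.65  0.42] T [-0.02  -0.017 -0.002] op 1.001
[0.084, 0.071, -0.006, 0.0, -0.0, -0.017]
[0.08, 0.076, -0.006, 0.0, -0.0, -0.017]
[0.076, 0.08, -0.006, 0.0, -0.0, -0.017]
[0.072, 0.084, -0.006, 0.0, -0.0, -0.017]
```

```bash
python3 -m pendant '[[[0.11,0.09,0,0,0,-0.017],[0.1,0.1,0,0,0,-0.017],[0.1,0.12,0,0,0,-0.017],[0,0,0,0,0,0]]]' ; python3 - <<'E'
from h import *
c=shot('wrist','w1'); st()
print(proj(c,np.array([.4885,.0592,.129])),proj(c,np.array([.4708,.1526,.109])))
cv2.imwrite('pics/w1b.png',cv2.convertScaleAbs(c['pixels'],alpha=1.3,beta=30))
E
```

```text
time_s: 2.15
eef_pos: [0.4912, 0.0639, 0.2296]
eef_rot: [-0.0, 0.612, 0.791, 0.001]
wrist_force: [-0.0, 0.1, 0.3]
opening: 1.001
t 2.2 pos [0.4906 0.0632 0.2294] xyaw 1.824 tilt 0.14 q6 -0.368 F [ 0.35  0.97 -0.17] T [-0.057  0.003  0.022] op 1.002
(np.float64(253.29074780015642), np.float64(193.3152095213769)) (np.float64(261.2759818603391), np.float64(71.66838871321967))
```

View pics/w1b.png

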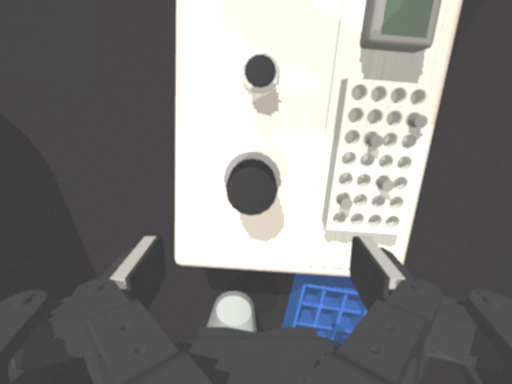

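```bash
python3 - <<'E'
from h import *
c=load('w1'); s=load('scene0');t=load('top0')
a=cv2.resize(c['pixels'][40:230,190:320],None,fx=4,fy=3.99 and 4,interpolation=cv2.INTER_CUBIC)[:600] if 0 else cv2.resize(c['pixels'][140:230,200:300],None,fx=6,fy=6,interpolation=cv2.INTER_CUBIC)
cv2.imwrite('pics/w1c.png',cv2.convertScaleAbs(a,alpha=2.5,beta=30))
print(ray(c,252,189))
E
```

```text
(array([0.47280414, 0.13046551, 0.3718244 ]), array([ 0.05453827, -0.26923339, -0.96152949]))
```

View pics/w1c.png

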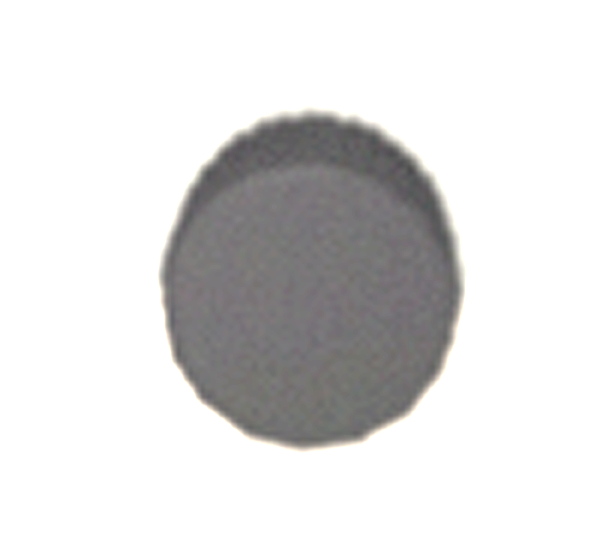

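The enlarged wrist crop puts the knob's top face at about (251.6,190.4) and the plunger at about (260,70.5).

```bash
python3 - <<'E'
from h import *
c=load('w1'); s=load('scene0');t=load('top0')
print(tri((s,294.0,175.7),(t,246.5,227),(c,251.6,190.4)))
print(tri((s,329.3,191.8),(t,211.5,233.1),(c,260,70.5)))
print(onz(c,251.6,190.4,.129),onz(c,260,70.5,.109))
plan([0.489,0.0595,0.094],1.86,6)
E
```

```text
(array([0.48772097, 0.05917656, 0.12299419]), [np.float64(0.0006994260618850144), np.float64(0.0015180074618900996), np.float64(0.0008876153552155574)])
(array([0.47028939, 0.15279755, 0.10809685]), [np.float64(0.00024440881571408194), np.float64(0.0006591969606446608), np.float64(0.0008435125449107878)])
[0.4865562  0.06124667 0.129     ] [0.46959717 0.15318783 0.109     ]
t 2.2 pos [0.4906 0.0632 0.2294] xyaw 1.824 tilt 0.14 q6 -0.368 F [ 0.35  0.97 -0.17] T [-0.057  0.003  0.022] op 1.002
[-0.003, -0.002, 0.113, 0.0, -0.0, -0.002]
[-0.003, -0.002, 0.113, 0.0, -0.0, -0.002]
[-0.003, -0.002, 0.113, 0.0, -0.0, -0.002]
[-0.003, -0.002, 0.113, 0.0, -0.0, -0.002]
[-0.003, -0.002, 0.113, 0.0, -0.0, -0.002]
[-0.003, -0.002, 0.113, 0.0, -0.0, -0.002]
```

```bash
python3 -m pendant '[[[-0.013,-0.018,0.05,0,0,0],[0,0,0.12,0,0,0],[0,0,0.15,0,0,0],[0,0,0.15,0,0,0],[0,0,0.12,0,0,0],[0,0,0.05,0,0,0],[0,0,0,0,0,0]]]' ; python3 - <<'E'
from h import *
plan([0.4878,0.0597,0.096],1.83,1)
E
```

```text
time_s: 3.08
eef_pos: [0.4824, 0.0537, 0.0952]
eef_rot: [-0.001, 0.616, 0.788, -0.0]
wrist_force: [-0.3, -0.5, 0.1]
opening: 0.999
t 3.08 pos [0.4824 0.0537 0.0952] xyaw 1.814 tilt 0.15 q6 -0.378 F [-0.28 -0.49  0.1 ] T [-0.007 -0.064 -0.045] op 0.999
[0.023, 0.033, -0.004, -0.001, -0.0, -0.005]
```

```bash
python3 -m pendant '[[[0.023,0.033,-0.004,0,0,0],[0,0,0,0,0,0]]]' ; python3 - <<'E'
from h import *
plan([0.4878,0.0597,0.096],1.83,1)
E
```

```text
time_s: 3.32
eef_pos: [0.4893, 0.0596, 0.0978]
eef_rot: [0.0, 0.616, 0.787, 0.0]
wrist_force: [0.5, 0.1, 0.0]
opening: 0.998
t 3.33 pos [0.4893 0.0596 0.0978] xyaw 1.813 tilt 0.05 q6 -0.363 F [0.49 0.08 0.04] T [-0.055  0.03  -0.011] op 0.998
[0.002, -0.007, 0.009, 0.0, -0.0, -0.005]
```

```bash
python3 -m pendant '[[[0.002,-0.006,0.005,0,0,0],[0,0,0,0,0,0],[0,0,0,0,0,0],[0,0,0,0,0,0],[0,0,0,0,0,0],[0,0,0,0,0,0],[0,0,0,0,0,0],[0,0,0,0,0,0]]]' 1; python3 - <<'E'
from h import *
plan([0.4878,0.0597,0.096],1.83,1)
shot('scene','s2');c=shot('wrist','w2')
E
```

```text
time_s: 4.32
eef_pos: [0.4874, 0.0596, 0.0984]
eef_rot: [0.0, 0.616, 0.788, -0.0]
wrist_force: [-0.3, -0.8, -0.1]
opening: 0.474
t 4.33 pos [0.4874 0.0596 0.0984] xyaw 1.815 tilt 0.05 q6 -0.364 F [-0.32 -0.76 -0.13] T [-0.069  0.063  0.068] op 0.474
[-0.0, 0.002, 0.012, -0.0, 0.0, -0.005]
```

View pics/w2.png

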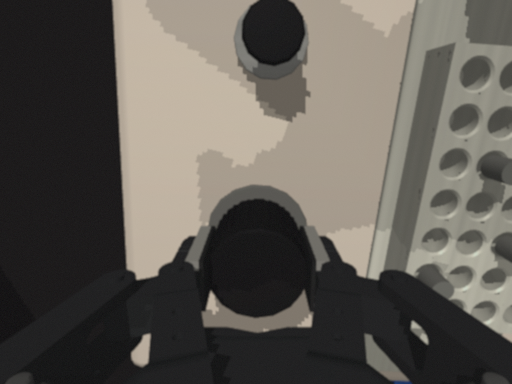

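The knob is gripped centrally at opening 0.474, about 40 mm, with no side load. I'll turn it in small steps and log the torque.

```bash
cat > r.py <<'E'
from h import *
o=telemetry.get_obs(); w,x,y,z=o['eef_rot']; X=Ro.from_quat([x,y,z,w]).as_matrix()[:,0]
print(round(o['time_s'],3),'turned %.4f'%(1.815-np.arctan2(X[1],X[0])),'Tz %.3f'%o['torque'][2],'dq6 %.3f'%o['dq'][5],'F',o['wrist_force'].round(1),o['eef_pos'].round(4),'op %.3f'%o['opening'])
E
P="python3 -m pendant"
$P '[[[0,0,0,0,0,0.016]]]' >/dev/null; python3 r.py
$P '[[[0,0,0,0,0,0.016]]]' >/dev/null; python3 r.py
$P '[[[0,0,0,0,0,0.016]]]' >/dev/null; python3 r.py
$P '[[[0,0,0,0,0,0.016]]]' >/dev/null; python3 r.py
$P '[[[0,0,0,0,0,0.016]]]' >/dev/null; python3 r.py
```

```text
4.55 turned 0.0511 Tz 0.173 dq6 0.417 F [-0.3 -0.5 -0.7] [0.4874 0.0596 0.0984] op 0.475
4.675 turned 0.1026 Tz 0.275 dq6 0.406 F [-0.2 -0.8  0.7] [0.4875 0.0596 0.0985] op 0.473
4.8 turned 0.1542 Tz 0.227 dq6 0.412 F [-0.2  0.4  0.5] [0.4875 0.0596 0.0985] op 0.473
4.925 turned 0.2056 Tz 0.163 dq6 0.410 F [-0.8 -0.6  1.8] [0.4875 0.0596 0.0985] op 0.479
5.05 turned 0.2572 Tz 0.241 dq6 0.408 F [-0.5  0.8 -0.4] [0.4875 0.0596 0.0985] op 0.472
```

```bash
P="python3 -m pendant"
$P '[[[0,0,0,0,0,0.013]]]' >/dev/null; python3 r.py
$P '[[[0,0,0,0,0,0.013]]]' >/dev/null; python3 r.py
$P '[[[0,0,0,0,0,0.013]]]' >/dev/null; python3 r.py
$P '[[[0,0,0,0,0,0.013]]]' >/dev/null; python3 r.py
```

```text
5.175 turned 0.2992 Tz 0.347 dq6 0.331 F [-0.4 -0.5 -0.2] [0.4876 0.0596 0.0985] op 0.476
5.3 turned 0.3410 Tz 0.160 dq6 0.335 F [-0.7 -0.6  0.2] [0.4875 0.0596 0.0984] op 0.475
5.425 turned 0.3828 Tz 0.259 dq6 0.333 F [-0.7 -0.5  0.7] [0.4876 0.0596 0.0984] op 0.475
5.55 turned 0.4247 Tz 0.243 dq6 0.333 F [-0.7  0.3 -1. ] [0.4876 0.0596 0.0985] op 0.471
```

```bash
P="python3 -m pendant"
$P '[[[0,0,0,0,0,0.013]]]' >/dev/null; python3 r.py
$P '[[[0,0,0,0,0,0.013]]]' >/dev/null; python3 r.py
$P '[[[0,0,0,0,0,0.013]]]' >/dev/null; python3 r.py
```

```text
5.675 turned 0.4666 Tz 0.168 dq6 0.332 F [ 0.9 -0.5  1. ] [0.4876 0.0596 0.0984] op 0.475
5.8 turned 0.5085 Tz 0.160 dq6 0.334 F [ 0.2  0.  -0.2] [0.4876 0.0596 0.0984] op 0.475
5.925 turned 0.5503 Tz 0.289 dq6 0.331 F [-0.4 -1.5  0.2] [0.4877 0.0596 0.0985] op 0.477
```

```bash
P="python3 -m pendant"
$P '[[[0,0,0,0,0,0.013]]]' >/dev/null; python3 r.py
$P '[[[0,0,0,0,0,0.013]]]' >/dev/null; python3 r.py
$P '[[[0,0,0,0,0,0.013]]]' >/dev/null; python3 r.py
```

```text
6.05 turned 0.5922 Tz 0.128 dq6 0.334 F [-0.1 -1.   0.2] [0.4877 0.0596 0.0984] op 0.479
6.175 turned 0.6341 Tz 0.197 dq6 0.333 F [ 0.7 -0.7  0.9] [0.4877 0.0596 0.0984] op 0.474
6.3 turned 0.6760 Tz 0.251 dq6 0.332 F [-0.2  0.2  0.9] [0.4878 0.0596 0.0985] op 0.473
```

```bash
P="python3 -m pendant"
$P '[[[0,0,0,0,0,0.013]]]' >/dev/null; python3 r.py
$P '[[[0,0,0,0,0,0.013]]]' >/dev/null; python3 r.py
$P '[[[0,0,0,0,0,0.013]]]' >/dev/null; python3 r.py
```

```text
6.425 turned 0.7178 Tz 0.142 dq6 0.335 F [-0.7 -0.9  1. ] [0.4878 0.0596 0.0984] op 0.476
6.55 turned 0.7598 Tz 0.100 dq6 0.334 F [ 0.7 -0.8  0.4] [0.4878 0.0596 0.0985] op 0.476
6.675 turned 0.8019 Tz 0.158 dq6 0.332 F [ 0.6 -0.3  0.8] [0.4878 0.0595 0.0984] op 0.475
```

```bash
P="python3 -m pendant"
$P '[[[0,0,0,0,0,0.01]]]' >/dev/null; python3 r.py
$P '[[[0,0,0,0,0,0.01]]]' >/dev/null; python3 r.py
$P '[[[0,0,0,0,0,0.01]]]' >/dev/null; python3 r.py
```

```text
6.8 turned 0.8347 Tz 0.013 dq6 0.258 F [-1.  -0.3  0.6] [0.4878 0.0595 0.0985] op 0.469
6.925 turned 0.8678 Tz -0.034 dq6 0.263 F [-0.4 -0.3 -0.1] [0.4878 0.0595 0.0985] op 0.474
7.05 turned 0.9012 Tz 0.025 dq6 0.263 F [ 0.4 -0.5 -0.4] [0.4878 0.0595 0.0984] op 0.478
```

```bash
P="python3 -m pendant"
$P '[[[0,0,0,0,0,0.01]]]' >/dev/null; python3 r.py
$P '[[[0,0,0,0,0,0.01]]]' >/dev/null; python3 r.py
$P '[[[0,0,0,0,0,0.01]]]' >/dev/null; python3 r.py
```

```text
7.175 turned 0.9348 Tz -0.075 dq6 0.266 F [-0.8 -0.6  1. ] [0.4878 0.0595 0.0985] op 0.475
7.3 turned 0.9686 Tz 0.035 dq6 0.264 F [-0.5 -0.3  1. ] [0.4878 0.0595 0.0985] op 0.479
7.425 turned 1.0018 Tz 0.287 dq6 0.264 F [ 0.7 -0.4 -0.5] [0.4879 0.0595 0.0985] op 0.471
```

```bash
P="python3 -m pendant"
$P '[[[0,0,0,0,0,0.01]]]' >/dev/null; python3 r.py
$P '[[[0,0,0,0,0,0.01]]]' >/dev/null; python3 r.py
```

```text
7.55 turned 1.0344 Tz 0.718 dq6 0.262 F [ 0.6 -0.7  0.2] [0.4879 0.0595 0.0985] op 0.475
7.675 turned 1.0665 Tz 1.119 dq6 0.257 F [ 0.5  0.8 -0.1] [0.488  0.0595 0.0985] op 0.475
```

Detent found: the torque dips from 0.82 to 0.97 rad, crosses the friction level at about 0.985, then resists at over 1 N m. I'll turn back to the middle and release.

```bash
P="python3 -m pendant"
$P '[[[0,0,0,0,0,-0.013]]]' >/dev/null; python3 r.py
$P '[[[0,0,0,0,0,-0.012]]]' >/dev/null; python3 r.py
$P '[[[0,0,0,0,0,0]]]' >/dev/null; python3 r.py
```

```text
7.8 turned 1.0263 Tz 0.078 dq6 -0.330 F [-1.  -1.5  1.3] [0.4879 0.0595 0.0985] op 0.478
7.925 turned 0.9886 Tz -0.157 dq6 -0.297 F [-0.5 -0.8  0.5] [0.4878 0.0595 0.0985] op 0.472
8.05 turned 0.9893 Tz 0.087 dq6 0.012 F [ 0.7 -0.1  0.7] [0.4878 0.0595 0.0985] op 0.473
```

```bash
P="python3 -m pendant"
$P '[[[0,0,0,0,0,0],[0,0,0,0,0,0],[0,0,0,0,0,0],[0,0,0,0,0,0],[0,0,0,0,0,0]]]' 0 >/dev/null; python3 r.py
$P '[[[0,0,-0.1,0,0,0],[0,0,-0.15,0,0,0],[0,0,-0.1,0,0,0],[0,0,0,0,0,0]]]' ; python3 r.py; python3 - <<'E'
from h import *
plan([0.4705,0.1528,0.17],0.83,3)
E
```

```text
8.675 turned 0.9913 Tz -0.028 dq6 0.000 F [-0.1 -0.1 -0.1] [0.4881 0.0596 0.0985] op 1.000
time_s: 9.18
eef_pos: [0.4876, 0.0598, 0.1699]
eef_rot: [0.001, 0.916, 0.4, -0.001]
wrist_force: [-0.1, -0.4, 0.1]
opening: 0.996
9.175 turned 0.9915 Tz 0.026 dq6 0.000 F [-0.1 -0.4  0.1] [0.4876 0.0598 0.1699] op 0.996
t 9.18 pos [0.4876 0.0598 0.1699] xyaw 0.823 tilt 0.14 q6 0.63 F [-0.12 -0.35  0.08] T [-0.036  0.004  0.026] op 0.996
[0.094, -0.126, -0.001, 0.0, 0.0, -0.001]
[0.095, -0.126, -0.0, 0.0, 0.0, -0.001]
[0.095, -0.126, -0.0, 0.0, 0.0, -0.001]
```

Released without dragging the knob. Next I move above the plunger, close the jaws and look.

```bash
P="python3 -m pendant"
$P '[[[0.095,-0.126,0,0,0,0],[0.095,-0.126,0,0,0,0],[0.094,-0.126,0,0,0,0],[0,0,0,0,0,0],[0,0,0,0,0,0],[0,0,0,0,0,0],[0,0,0,0,0,0],[0,0,0,0,0,0]]]' 1 ; python3 - <<'E'
from h import *
plan([0.4703,0.1529,0.115],0.83,3)
c=shot('wrist','w3'); s=shot('scene','s3')
print(proj(c,np.array([.4703,.1529,.109])),proj(s,np.array([.4703,.1529,.109])))
cv2.imwrite('pics/s3c.png',cv2.resize(s['pixels'][130:250,240:400],None,fx=4,fy=4))
cv2.imwrite('pics/w3b.png',cv2.convertScaleAbs(c['pixels'],alpha=1.3,beta=30))
E
```

```text
time_s: 10.18
eef_pos: [0.4686, 0.1524, 0.1642]
eef_rot: [0.0, 0.917, 0.398, -0.004]
wrist_force: [0.8, 0.4, -0.5]
opening: 0.004
t 10.18 pos [0.4686 0.1524 0.1642] xyaw 0.819 tilt 0.47 q6 0.828 F [ 0.8   0.42 -0.51] T [0.046 0.014 0.04 ] op 0.004
[0.003, 0.002, 0.082, -0.0, 0.001, -0.001]
[0.003, 0.002, 0.082, -0.0, 0.001, -0.001]
[0.003, 0.002, 0.082, -0.0, 0.001, -0.001]
(np.float64(260.4875051297248), np.float64(202.58348558139937)) (np.float64(329.47756775374785), np.float64(191.58955765430994))
```

View pics/s3c.png

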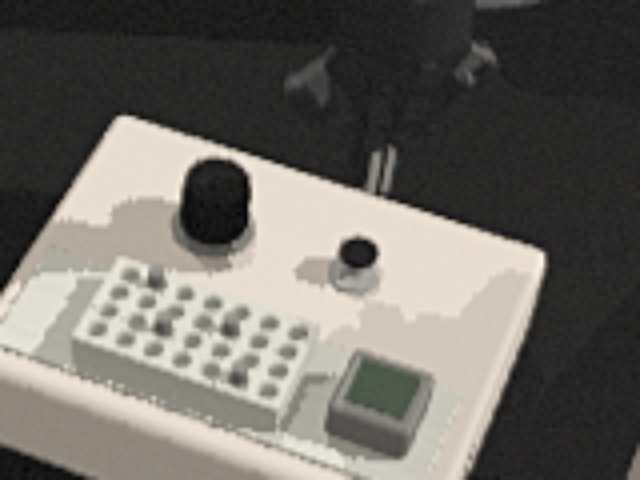

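View pics/w3b.png

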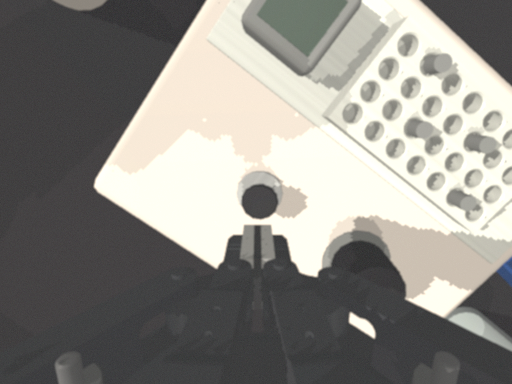

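The wrist view has the plunger head at (260,201), against a predicted (260,203). The shut fingertips are directly over it, so I'll descend to just above it and then push slowly.

```bash
P="python3 -m pendant"
$P '[[[0.007,0.005,0.05,0,0.002,0],[0,0,0.1,0,0,0],[0,0,0.05,0,0,0],[0,0,0.02,0,0,0],[0,0,0,0,0,0]]]' >/dev/null; python3 - <<'E'
from h import *
plan([0.4703,0.1529,0.112],0.83,1)
E
```

```text
t 10.9 pos [0.4705 0.1527 0.118 ] xyaw 0.819 tilt 0.16 q6 0.823 F [-0.   -0.03 -0.86] T [-0.063  0.006 -0.007] op 0.001
[-0.0, -0.001, 0.03, -0.001, -0.0, -0.003]
```

```bash
P="python3 -m pendant"
$P '[[[0,0,0.02,0,0,0]]]' >/dev/null; python3 r.py
$P '[[[0,0,0.01,0,0,0]]]' >/dev/null; python3 r.py
$P '[[[0,0,0.007,0,0,0]]]' >/dev/null; python3 r.py
$P '[[[0,0,0.007,0,0,0]]]' >/dev/null; python3 r.py
```

```text
11.025 turned 0.9958 Tz -0.063 dq6 0.001 F [-0.4  0.4  0.2] [0.4711 0.1529 0.1145] op 0.003
11.15 turned 0.9957 Tz -0.062 dq6 0.000 F [0.2 0.6 0.5] [0.4712 0.1529 0.1125] op 0.001
11.275 turned 0.9957 Tz 0.001 dq6 -0.001 F [-0.7  0.5  0.1] [0.4714 0.1529 0.1113] op -0.002
11.4 turned 0.9957 Tz 0.062 dq6 -0.000 F [0.2 0.1 0.6] [0.4715 0.1529 0.1099] op -0.002
```

```bash
P="python3 -m pendant"
$P '[[[0,0,0.005,0,0,0]]]' >/dev/null; python3 r.py
$P '[[[0,0,0.005,0,0,0]]]' >/dev/null; python3 r.py
$P '[[[0,0,0.005,0,0,0]]]' >/dev/null; python3 r.py
```

```text
11.525 turned 0.9957 Tz 0.038 dq6 -0.002 F [-1.  -0.9  3.6] [0.4716 0.1529 0.109 ] op -0.001
11.65 turned 0.9956 Tz 0.034 dq6 -0.001 F [-1.7 -0.7  3.4] [0.4716 0.1529 0.1082] op 0.003
11.775 turned 0.9956 Tz -0.030 dq6 -0.000 F [-1.  -1.6  3.3] [0.4716 0.1529 0.1074] op 0.003
```

```bash
P="python3 -m pendant"
$P '[[[0,0,0.005,0,0,0]]]' >/dev/null; python3 r.py
$P '[[[0,0,0.005,0,0,0]]]' >/dev/null; python3 r.py
```

```text
11.9 turned 0.9954 Tz 0.025 dq6 -0.000 F [-1.6  0.1  3.9] [0.4716 0.1529 0.1065] op 0.005
12.025 turned 0.9954 Tz 0.002 dq6 -0.001 F [-1.6 -0.5  3.5] [0.4716 0.1529 0.1055] op -0.001
```

It slides at about 4 N and is well past the 1 mm block, so the knob is in its notch. I'll continue to the stop.

```bash
P="python3 -m pendant"
$P '[[[0,0,0.01,0,0,0]]]' >/dev/null; python3 r.py
$P '[[[0,0,0.01,0,0,0]]]' >/dev/null; python3 r.py
$P '[[[0,0,0.007,0,0,0]]]' >/dev/null; python3 r.py
$P '[[[0,0,0.005,0,0,0]]]' >/dev/null; python3 r.py
```

```text
12.15 turned 0.9955 Tz 0.020 dq6 0.002 F [-2.5 -0.8  3.7] [0.4716 0.1529 0.1035] op 0.001
12.275 turned 0.9954 Tz 0.025 dq6 0.000 F [-1.8  0.4  3.9] [0.4716 0.1529 0.1013] op 0.002
12.4 turned 0.9955 Tz -0.073 dq6 -0.001 F [-2.4  0.2  3.6] [0.4716 0.1529 0.0997] op 0.003
12.525 turned 0.9954 Tz -0.020 dq6 -0.001 F [-1.3 -0.4  3.4] [0.4716 0.1529 0.0986] op 0.001
```

```bash
P="python3 -m pendant"
$P '[[[0,0,0.004,0,0,0]]]' >/dev/null; python3 r.py
$P '[[[0,0,0.004,0,0,0]]]' >/dev/null; python3 r.py
```

```text
12.65 turned 0.9955 Tz 0.007 dq6 0.001 F [-1.7  0.   3.2] [0.4716 0.1529 0.0977] op -0.000
12.775 turned 0.9954 Tz 0.054 dq6 -0.002 F [-4.  -0.  10.8] [0.4716 0.1529 0.097 ] op -0.003
```

```bash
P="python3 -m pendant"
$P '[[[0,0,0.001,0,0,0]]]' >/dev/null; python3 r.py
$P '[[[0,0,-0.02,0,0,0],[0,0,-0.1,0,0,0],[0,0,-0.2,0,0,0],[0,0,-0.2,0,0,0],[-0.1,0,-0.1,0,0,0],[0,0,0,0,0,0]]]' ; python3 - <<'E'
from h import *
c=shot('wrist','w4'); s=shot('scene','s4'); t=shot('top','t4'); st()
a=cv2.resize(s['pixels'][150:270,240:400],None,fx=3,fy=3,interpolation=cv2.INTER_CUBIC)
a2=cv2.resize(load('scene0')['pixels'][150:270,240:400],None,fx=3,fy=3,interpolation=cv2.INTER_CUBIC)
im=np.hstack([a2[:,:390],a[:,:390]])
cv2.imwrite('pics/s4c.png',im)
b=s['pixels'];cv2.imwrite('pics/s4b.png',b)
E
```

```text
12.9 turned 0.9954 Tz -0.017 dq6 0.000 F [-2.9 -0.6  7.9] [0.4716 0.1529 0.097 ] op -0.000
time_s: 13.65
eef_pos: [0.4579, 0.1379, 0.2235]
eef_rot: [-0.001, 0.917, 0.398, 0.001]
wrist_force: [-0.4, -0.7, -0.5]
opening: -0.003
t 13.8 pos [0.4569 0.1384 0.2211] xyaw 0.82 tilt 0.25 q6 0.793 F [-0.72  0.44  0.16] T [ 0.025  0.013 -0.015] op -0.001
```

View pics/s4c.png

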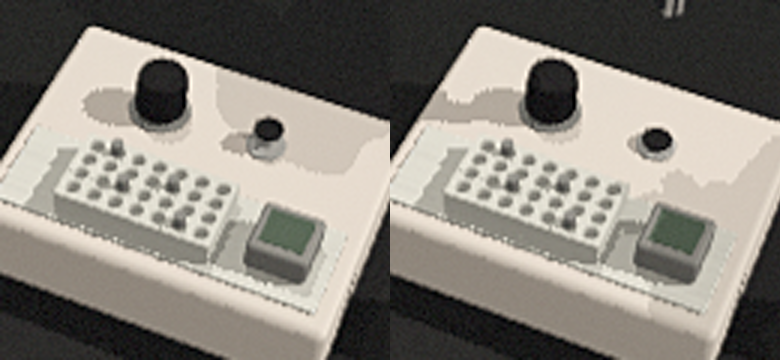

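View pics/s4b.png

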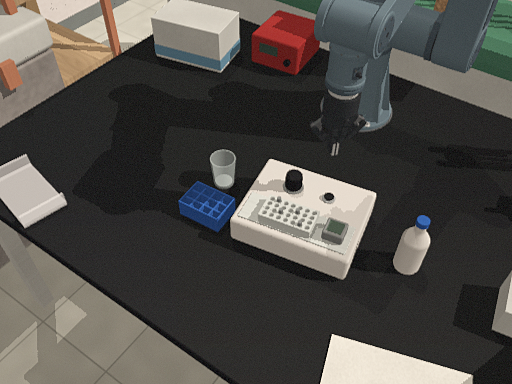

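View pics/w4.png

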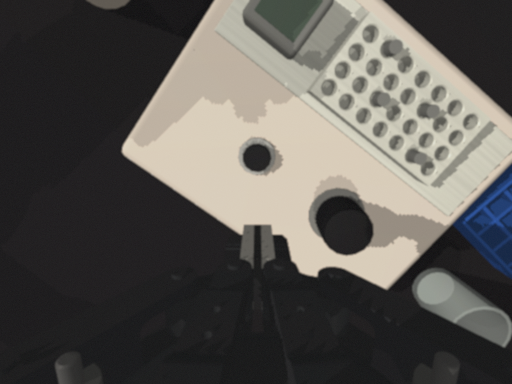

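The plunger head is now lower, at scene (328.6,196) and wrist (257,157). The bottle, beaker and tip box are where they were. I'll check the height by triangulation and then hand in.

```bash
python3 - <<'E'
from h import *
s=load('s4');w=load('w4');t=load('t4')
print(tri((s,328.3,195.7),(w,257,156.7)))
print([proj(s,np.array([.4703,.1529,z])) for z in (.097,.109)])
a=load('scene0')['pixels'].astype(int);b=s['pixels'].astype(int)
d=np.abs(a-b).max(2)
for n,(x0,x1,y0,y1) in dict(bottle=(390,435,212,278),beaker=(205,240,145,192),box=(175,238,180,232)).items(): print(n,(d[y0:y1,x0:x1]>40).sum())
print(ctrl.hand_in())
E
```

```text
(array([0.47054939, 0.15263739, 0.09372366]), [np.float64(0.0007425841263347539), np.float64(0.0007425841263347997)])
[(np.float64(328.89031614915575), np.float64(194.8831368777984)), (np.float64(329.47756775374785), np.float64(191.58955765430994))]
bottle 0
beaker 17
box 243
the job is handed in; nothing more can be done
None
```

```bash
python3 - <<'E'
from h import *
a=load('scene0')['pixels'];b=load('s4')['pixels']
for n,(x0,x1,y0,y1) in dict(box=(170,242,172,236),beaker=(205,240,145,192)).items():
    e=lambda i:cv2.inRange(i,(60,0,0),(255,90,70)) if n=='box' else i.max(2)
    A,B=[i[y0:y1,x0:x1] for i in(a,b)]
    g=lambda i: cv2.Canny(cv2.cvtColor(i,cv2.COLOR_BGR2GRAY),60,150).astype(np.float32)
    print(n,cv2.phaseCorrelate(g(A),g(B)))
im=np.hstack([cv2.resize(i[140:240,170:245],None,fx=5,fy=5) for i in (a,b)]); cv2.imwrite('pics/cmp.png',im)
E
```

```text
box ((-0.03411985073529422, 0.10847257082066974), 0.8843395271235042)
beaker ((0.051513952544212316, -0.017659575479214595), 0.9187186112006506)
```

View pics/cmp.png

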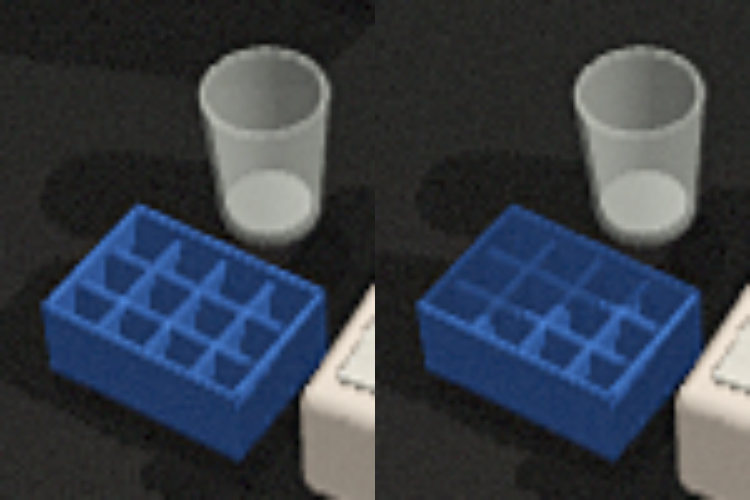

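The transport lock is set: the knob is in its notch and the plunger is fully down. I handed the job in at 13.8 s with the arm clear of everything.

- **Knob:** I turned it clockwise and the torque dipped from about 0.82 rad and resisted past about 1.0 rad, up to 1.1 N m. I turned it back to the middle at 0.99 rad, where the reading just matched reverse friction, and let go. The knob has no marks, so only the torque readings and the plunger's free travel show that it is in the notch.
- **Plunger:** it slid at about 4 N over 12 mm, from 0.109 to 0.097 m, and met its stop at about 11 N. It was never forced. After I let go, the pictures showed it still down. My triangulated height was 94 mm against the expected 97 mm, which is within the measuring error of a few mm.
- **Bottle, beaker and tip box:** they did not move. A first picture comparison flagged changed pixels at the tip box. I looked into that after handing in and found only the arm's shadow, with the outline shifted by about 0.1 px.

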